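Pour the round sweet from the snack carousel

ROBOT

A 6-joint arm with a two-finger parallel gripper is mounted at the origin on the work surface. World frame = base frame: x ahead of the robot, y to its left, z up, the work surface at z = 0. Lengths are in m, angles in rad, forces in N, time in s.
With the tool pointing down it reaches from about 0.35 to 0.875 m from the base axis. Payload 4.2 kg.
Tool frame: the origin (TCP) lies at the centre of the arm's flange, where the gripper is bolted on; the fingertips stand 182 mm ahead of it and the grasp point (between the pads) lies 164 mm ahead of it; z points along the fingers, x is the direction in which the jaws open and shut, and the axes are right-handed (so a half turn about z gives the same grasp; the last joint's range is limited). The gripper opens to 87 mm and grips with 3 to 60 N. Pads are 19 mm wide; open, the fingers measure 117 mm over their backs; the gripper's body (75 mm by 190 mm) begins 51 mm behind the grasp point.
Start: joints at [-0.982, 0.385, 0.008, 0, -1.194, -0.259], TCP at [0.202, -0.591, 0.405] pointing down, gripper open.
Joint ranges: [-3.14, 3.14], [-1.21, 2.06], [-1.07, 1.41], [-3.16, 2.05], [-2.99, -0.16], [-3.1, 3.1]. Speed limits (rad/s): [2.79, 2.79, 3.14, 3.14, 3.14, 3.14].

INTERFACE

Orientations are given as [roll, pitch, yaw] about the fixed x, y, z axes, in that order (R = Rz(yaw) Ry(pitch) Rx(roll)).
In Python, from cell import ctrl gives the robot as it stands.
- The arm moves only by the shell command python3 -m pendant 'ROWS' [OPENING] [FORCE]. ROWS is JSON, a list of rows, each an object with "xyz": the shift along the tool's x, y, z in mm, a list of three; "turn": the turn, a rotation vector about the tool's x, y, z in degrees, a list of three. In form: [{"xyz": [x, y, z], "turn": [wx, wy, wz]}, ...]. A call has 1 to 20 rows; each row shifts and turns the commanded pose from where the row before left it, along the tool's axes as they then stand; what a row does not reach is not made up. A row lasts 1/10 s, in which the tool goes at most 50 mm and 8.59 degrees, less where a joint would pass 70% of its speed; a pose out of reach is approached as far as the arm can. A call with a gripper value outside its range is refused whole. OPENING is the closure, from -1 (fully open) to 1 (shut), so that 0 is half open, set as the call begins (- or left out, the last holds). The fingers move at their own pace and stop on an object; FORCE is the grip in N (left out, the last holds). Time passes only in rows, so rows that do not move let the fingers close. It gives the time, the measured TCP pose, the force and the opening at its end, in the units of the state.
- ctrl.sense(): the state, without advancing time (a new reading comes with each control period).
- ctrl.get_image(name): name is "side" or "top"; returns a dict with "image" (480x640x3 uint8, red, green, blue), "K" (3x3 intrinsics, pixels), "origin" and "attitude" of the camera in the world. Camera axes: x right, y down, z forward; pixel columns grow to the right and rows downward; lengths in m; the calibration is good to about 2 mm. A picture is of the moment at which its call begins. There is no depth.
- ctrl.finish_job(): hands the job in, once; it reports no verdict.
The state is a dict: "time": time; "joint_pos": joint angles; "dq": joint speeds; "joint_torque": joint torques, N m; "position": TCP position; "orientation": TCP orientation; "ft_force": force on the tool from outside, world axes, zero at the start; "moment": the same for the moment, N m; "grip_width": finger opening in m.
Only numpy, scipy, OpenCV 4.12 (cv2) and the standard library are available. Lean on these libraries where they do the work, as an engineer would, in place of code of your own. Each camera call takes 0.05 s, during which the arm holds its last target.

TASK

Turn the red snack carousel until the compartment holding the round sweet is in front of the spout, gently enough that the sweet stays in; then lift the bar at the back to tip the carousel so that the round sweet rolls down the spout into the white bowl. Let the carousel back down level and let go. Do not touch the round sweet with the gripper, and keep the other two sweets in the carousel.

Things in the scene. Friction and masses are not known exactly. Their poses are not given: they have to be found in the camera images.
- stand: Fixed stand of the red carousel. Origin on the table, below the wheel's vertical axis; y points to the spout, -y to the tipping bar, z up. Its round tray (232 mm wide, rim top 148 mm high) has a 50 mm gap in the rim at +y, where an open gold chute (spout) runs out to 188 mm from the axis, 121 mm above the table when level.
- wheel (a joint): Angle (rad, + anticlockwise from above, -3.6 to 3.6) of the four-compartment wheel; stays where left, light friction. At 0, +-pi/2, +-pi a compartment is centred on the spout (at 0 the empty one) and the 30 mm high dividers lie at 45 deg to the stand's axes. The other three hold a sweet each. Floors slope to the 60 mm hub, so sweets stay in if turned gently (0.1 m/s at the post).
- post (a point): Grip point on the upright round gold post, 14 mm in diameter, that turns the wheel: on its axis, 19 mm below its top, 183 mm above the table, 78 mm from the wheel's axis. It stands on a divider, at -135 deg from the stand's x axis when the wheel reads 0. Dividers and sweets reach up to 154 mm above the table.
- tilt (a joint): Tipping angle (rad) of tray and wheel: 0 level (its stop), up to 0.42 with the spout down and the tipping bar raised. Falls back level by its own weight (about 2 N at the bar). The sweet at the spout rolls out when tipped to 0.3 or more for about a second.
- tip_bar (a point): Middle of the level round gold bar (12 mm in diameter, 94 mm long, along the stand's x, on two legs 84 mm apart), 165 mm from the axis on the side away from the spout, 170 mm above the table when level, rim top 22 mm lower. Lifted, it moves on an arc about the pivot line, parallel to the stand's x, 60 mm from the axis towards the spout, 110 mm above the table.
- ball: The round sweet: gold-foil ball 28 mm in diameter. Origin at its centre. It lies in one of the three filled compartments and may roll about in it.
- block: A sweet to leave in the carousel: gold-foil block 30 x 16 x 14 mm. Origin at its centre.
- coin: A sweet to leave in the carousel: gold-foil disc 28 mm in diameter, 10 mm thick. Origin at its centre.
- bowl: White ceramic bowl, 150 mm across the rim, 50 mm high, standing loose below the spout's end. Origin at the centre of its underside.
Mind the look-alikes: they are no part of the job. What is shaped like the ball but blue is not meant.

How it is judged:
On the way, in this order (a step that is already met when the one before it is completed fails the run):
1. the round sweet's compartment is in front of the spout, tray level, sweet still in the tray (y of ball in the frame of stand above 0.02 m and x of ball in the frame of stand between -0.065 and 0.065 m and horizontal distance between ball and stand below 0.11 m and value of joint tilt below 0.08 rad), for 0.3 s.
2. the carousel is tipped and the round sweet has left it by the spout (value of joint tilt above 0.12 rad and y of ball in the frame of stand above 0.125 m), for 0.05 s.
At the end, for the whole second after the job is handed in: The round sweet lies in the bowl (its centre within 70 mm of the bowl's axis and below the rim), the carousel is level again (tilt under 0.06 rad), and the block and disc sweets are still in the carousel (within 120 mm of its axis) (horizontal distance between ball and bowl below 0.07 m and z of ball in the frame of bowl between 0 and 0.05 m and value of joint tilt below 0.06 rad and horizontal distance between each of block, coin and stand below 0.12 m); the robot touches nothing.
It fails at once if the gripper touches the round sweet (contact force between the fingers and ball above 0.5 N).
It fails at once if another sweet leaves the carousel (horizontal distance between any of block, coin and stand above 0.13 m).
It also fails if it takes over 58 s, if anything falls off the work surface, if the arm or the gripper's body presses on something with over 40 N, if the wrist force passes 120 N, or if a joint passes its speed limit or range.

## Working session

There is one attempt and no reset: what is moved stays moved. The work goes in short steps, Python scripts to look and compute and a shell command to move; the robot and the scene stay as the last step left them, time stands still between calls to the robot, and variables do not carry over. Pictures are saved under pics/ and viewed, and the job is handed in when it is done.

```bash
ls; mkdir -p pics; python3 - <<'E'
from cell import ctrl
import cv2,json
s=ctrl.sense();print(s)
for n in("side","top"):
    d=ctrl.get_image(n);cv2.imwrite(f"pics/{n}0.png",d["image"][:,:,::-1]);print(n,d["K"],d["origin"],d["attitude"])
E
```

```text
pics
{'time': 0.0, 'joint_pos': array([-9.82402144e-01,  3.85567178e-01,  6.62852376e-03, -4.87360028e-04,
       -1.19397244e+00, -2.58577151e-01]), 'dq': array([ 8.90653118e-04, -4.39097867e-04,  8.74368209e-04,  3.90253396e-05,
        1.33336246e-04,  2.42320692e-03]), 'joint_torque': array([ 8.95947742e-04, -3.90662384e+01,  1.87404191e+01,  4.21966463e+00,
        1.10529285e-02, -1.94729332e-04]), 'position': array([ 0.20237519, -0.59111835,  0.40365553]), 'orientation': array([-3.14148962e+00, -2.16028454e-03,  1.90043343e+00]), 'ft_force': array([-0.3404349 , -0.36708859, -0.76253052]), 'moment': array([0.06310325, 0.00313663, 0.04667388]), 'grip_width': 0.0870168904875731}
side [[527.30063573   0.         312.09639786]
 [  0.         527.30063573 244.09099438]
 [  0.           0.           1.        ]] [ 0.41423641 -0.55186238  0.67316148] [-2.28641618 -0.00516167 -0.18081345]
top [[567.53464695   0.         325.81084617]
 [  0.         567.53464695 232.25046744]
 [  0.           0.           1.        ]] [0.44945825 0.03375886 0.9479632 ] [-3.00776027  0.01628646 -1.57279449]
```

View pics/top0.png

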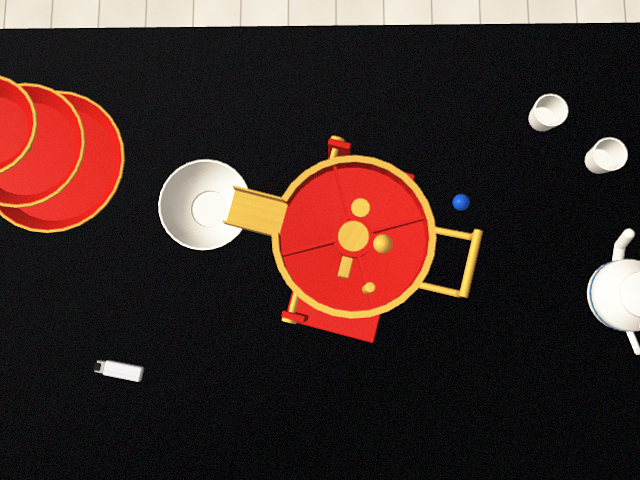

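View pics/side0.png

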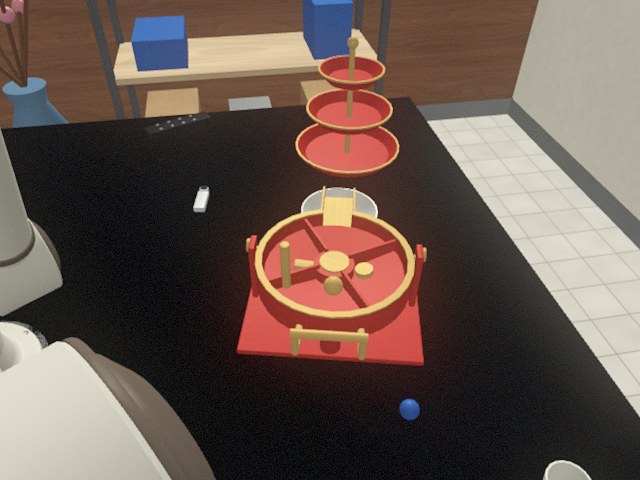

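The top view shows the hub at about (353,236), ball (382,243), coin (360,207), block (345,267), post (369,288), bar (470,264) and spout end (235,208). The ball sits opposite the spout. I'll enlarge these crops to get exact pixels.

```bash
python3 - <<'E'
import cv2
a=cv2.imread("pics/top0.png")
cv2.imwrite("pics/c1.png",cv2.resize(a[140:350,265:495],None,fx=3.4,fy=2.8*3.4/3.4,interpolation=cv2.INTER_CUBIC)) if 0 else cv2.imwrite("pics/c1.png",cv2.resize(a[150:345,265:495],None,fx=3,fy=3,interpolation=cv2.INTER_CUBIC))
b=cv2.imread("pics/side0.png")
cv2.imwrite("pics/c2.png",cv2.resize(b[175:365,230:440],None,fx=3,fy=3,interpolation=cv2.INTER_CUBIC))
E
```

```text
(no output)
```

View pics/c1.png

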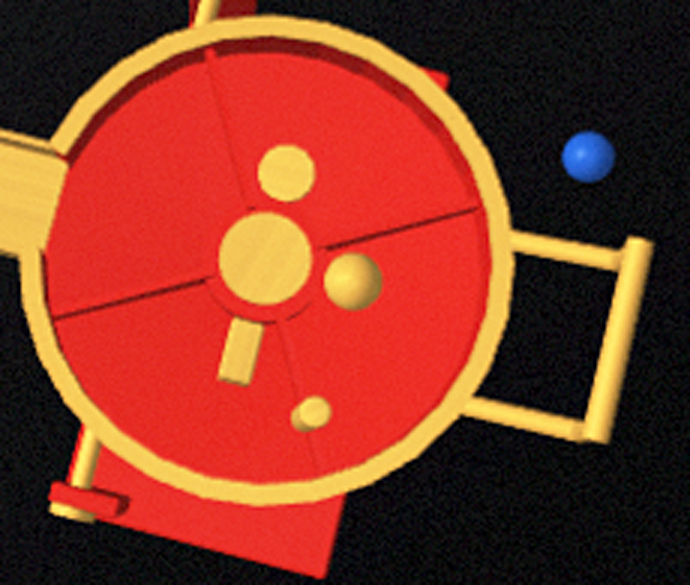

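View pics/c2.png

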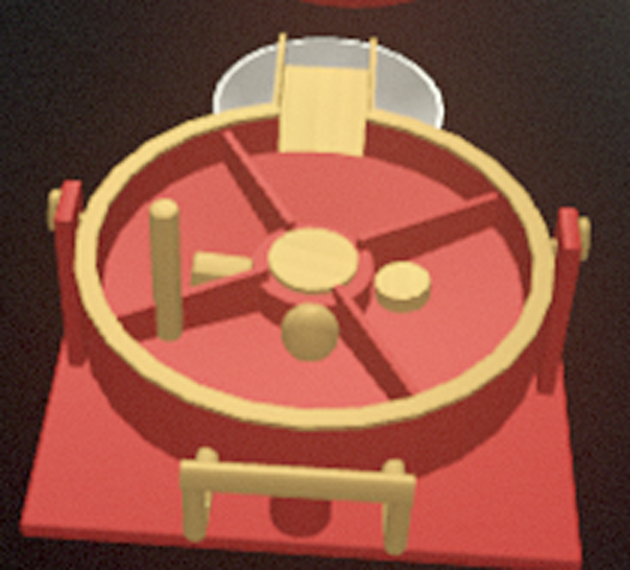

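```bash
cat > h.py <<'E'
import numpy as np
from scipy.spatial.transform import Rotation as Ro
C={"side":(527.30063573,312.09639786,244.09099438,[0.41423641,-0.55186238,0.67316148],[-2.28641618,-0.00516167,-0.18081345]),
"top":(567.53464695,325.81084617,232.25046744,[0.44945825,0.03375886,0.9479632],[-3.00776027,0.01628646,-1.57279449])}
def P(n,u,v,z):
    f,cx,cy,o,a=C[n]; d=Ro.from_euler("xyz",a).apply([(u-cx)/f,(v-cy)/f,1]); o=np.array(o)
    return o+d*(z-o[2])/d[2]
def proj(n,p):
    f,cx,cy,o,a=C[n]; q=Ro.from_euler("xyz",a).inv().apply(np.array(p)-o); return np.array([cx+f*q[0]/q[2],cy+f*q[1]/q[2]])
E
python3 - <<'E'
from h import *
np.set_printoptions(precision=4,suppress=True)
ax=P("top",354,236.7,.148);po=P("top",370,287.3,.202);b1=P("top",478,230,.172);b2=P("top",464,296,.172);b=(b1+b2)/2
print("axis",ax,"post",po,"bar",b,"len",np.linalg.norm(b1-b2))
print("side post",P("side",284.7,244.3,.202),"bar",P("side",329,335,.172))
print("bowl",P("top",205,205,.05),"spout end",P("top",231,208,.121))
d=po-ax;print("post r",np.hypot(*d[:2]),np.degrees(np.arctan2(d[1],d[0])))
d=b-ax;print("bar r",np.hypot(*d[:2]),np.degrees(np.arctan2(d[1],d[0])));e=b1-b2;print(np.degrees(np.arctan2(e[1],e[0])))
print("ball",P("top",382,243,.135)-ax,"axis in side",P("side",334,261.5,.15))
E
```

```text
axis [0.5507 0.0066 0.148 ] post [ 0.4771 -0.0119  0.202 ] bar [ 0.5112 -0.1519  0.172 ] len 0.09282666098960796
side post [ 0.4773 -0.0131  0.202 ] bar [ 0.5104 -0.1536  0.172 ]
bowl [0.6156 0.2429 0.05  ] spout end [0.5977 0.1876 0.121 ]
post r 0.07589807953034407 -165.89423471840078
bar r 0.16329480553316314 -103.99984137743512
-13.879804088719395
ball [-0.0077 -0.0406 -0.013 ] axis in side [ 0.5496 -0.004   0.15  ]
```

Top and side views agree to within 2 mm. The stand is turned about -14°, with its axis at (0.551, 0.007). The post is at about -166° (wheel ≈ -17°) and the bar at (0.511, -0.153). The plan is to turn the wheel +197° anticlockwise. First I go up and over to the post.

```bash
cat >> h.py <<'E'
def go(x,y,z,yaw):
    from cell import ctrl
    s=ctrl.sense(); R=Ro.from_euler("xyz",s["orientation"]); Rt=Ro.from_euler("xyz",[np.pi,0,np.radians(yaw)])
    print("shift mm",(R.inv().apply(np.array([x,y,z])-s["position"])*1000).round(1),"turn deg",np.degrees((R.inv()*Rt).as_rotvec()).round(1))
    print("pos",s["position"].round(4),"ori",np.degrees(s["orientation"]).round(1),"j",s["joint_pos"].round(2),"F",s["ft_force"].round(1),"t",s["time"],"g",s["grip_width"].round(4))
E
python3 -m pendant '[{"xyz":[0,0,-35],"turn":[0,0,0]},{"xyz":[0,0,-45],"turn":[0,0,0]},{"xyz":[10,10,-30],"turn":[0,0,0]},{"xyz":[32,31,0],"turn":[0,0,0]},{"xyz":[32,31,0],"turn":[0,0,0]},{"xyz":[32,31,0],"turn":[0,0,0]},{"xyz":[32,31,0],"turn":[0,0,0]},{"xyz":[32,31,0],"turn":[0,0,0]},{"xyz":[32,31,0],"turn":[0,0,0]},{"xyz":[32,31,0],"turn":[0,0,0]},{"xyz":[32,31,0],"turn":[0,0,0]},{"xyz":[32,31,0],"turn":[0,0,0]},{"xyz":[32,31,0],"turn":[0,0,0]},{"xyz":[32,31,0],"turn":[0,0,0]},{"xyz":[32,31,0],"turn":[0,0,0]},{"xyz":[32,31,0],"turn":[0,0,0]},{"xyz":[20,20,0],"turn":[0,0,0]},{"xyz":[0,0,0],"turn":[0,0,0]}]' -0.3 5
python3 -c "
from h import *
go(.476,-.0122,.347,104)"
```

```text
time: 1.9
position: [0.4689, -0.0264, 0.5138]
orientation: [-3.14, -0.001, 1.905]
ft_force: [0.3, -0.8, -0.5]
grip_width: 0.0563
shift mm [ 11.   11.6 166.8] turn deg [-0.1 -0.   5.1]Traceback (most recent call last):
  File "<string>", line 3, in <module>
    go(.476,-.0122,.347,104)
    ~~^^^^^^^^^^^^^^^^^^^^^^
  File "h.py", line 14, in go
    print("pos",s["position"].round(4),"ori",np.degrees(s["orientation"]).round(1),"j",s["joint_pos"].round(2),"F",s["ft_force"].round(1),"t",s["time"],"g",s["grip_width"].round(4))
                                                                                                                                                            ^^^^^^^^^^^^^^^^^^^^^
AttributeError: 'float' object has no attribute 'round'
```

```bash
sed -i 's/s\["grip_width"\].round(4)/round(s["grip_width"],4)/' h.py
python3 -m pendant '[{"xyz":[5,5,20],"turn":[0,0,2.5]},{"xyz":[6,6,40],"turn":[0,0,2.5]},{"xyz":[0,0,30],"turn":[0,0,0]},{"xyz":[0,0,10],"turn":[0,0,0]},{"xyz":[0,0,0],"turn":[0,0,0]},{"xyz":[0,0,0],"turn":[0,0,0]}]'
python3 -c "
from h import *
import cv2
from cell import ctrl
go(.476,-.0122,.347,104)
for n in('side','top'):
    a=ctrl.get_image(n)['image'][:,:,::-1]; cv2.imwrite(f'pics/{n}1.png',a)
"
```

```text
time: 2.5
position: [0.4753, -0.0156, 0.4162]
orientation: [3.139, 0.001, 1.813]
ft_force: [-0.4, -0.8, 0.2]
grip_width: 0.0563
shift mm [ 3.2  1.4 69.2] turn deg [ 0.1  0.  -0.1]
pos [ 0.4753 -0.0156  0.4162] ori [179.9   0.  103.9] j [ 0.31  0.12 -0.33  0.   -1.12 -1.64] F [-0.4 -0.8  0.2] t 2.5 g 0.0563
```

View pics/side1.png

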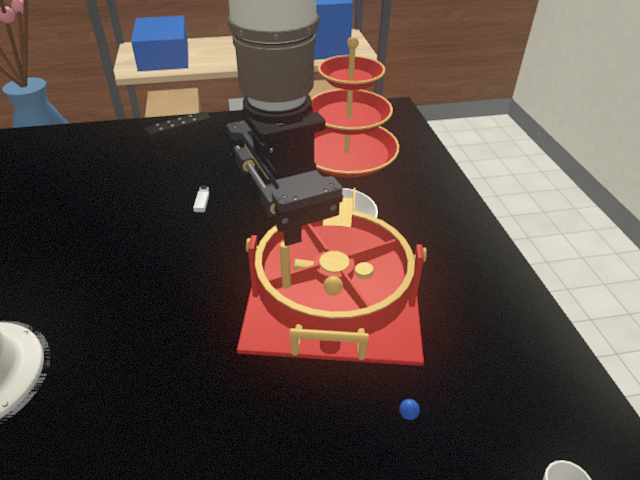

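The gripper hangs over the post (side pixel ~(287,240)), so I descend and close gently.

```bash

python3 -m pendant '[{"xyz":[3,1,15],"turn":[0,0,0]},{"xyz":[0,0,20],"turn":[0,0,0]},{"xyz":[0,0,20],"turn":[0,0,0]},{"xyz":[0,0,14],"turn":[0,0,0]},{"xyz":[0,0,0],"turn":[0,0,0]},{"xyz":[0,0,0],"turn":[0,0,0]}]'
python3 -c "
from h import *
go(.476,-.0122,.347,104)"
python3 -m pendant '[{"xyz":[0,0,0],"turn":[0,0,0]},{"xyz":[0,0,0],"turn":[0,0,0]},{"xyz":[0,0,0],"turn":[0,0,0]},{"xyz":[0,0,0],"turn":[0,0,0]},{"xyz":[0,0,0],"turn":[0,0,0]},{"xyz":[0,0,0],"turn":[0,0,0]},{"xyz":[0,0,0],"turn":[0,0,0]}]' 1 5
python3 -c "
from h import *
import cv2
from cell import ctrl
go(.476,-.0122,.347,104)
a=ctrl.get_image('side')['image'][:,:,::-1]; cv2.imwrite('pics/s2.png',cv2.resize(a[150:370,200:440],None,fx=2.5,fy=2.5))
"
```

```text
time: 3.2
position: [0.4756, -0.0121, 0.347]
orientation: [3.139, 0.0, 1.814]
ft_force: [0.8, -0.2, 1.0]
grip_width: 0.0564
shift mm [-0.2  0.4  0. ] turn deg [ 0.1  0.  -0.1]
pos [ 0.4756 -0.0121  0.347 ] ori [179.9   0.  103.9] j [ 0.32  0.19 -0.43  0.   -0.95 -1.65] F [ 0.8 -0.2  1. ] t 3.2 g 0.0564
time: 3.9
position: [0.4751, -0.0122, 0.3457]
orientation: [-3.141, 0.0, 1.813]
ft_force: [0.3, 0.8, 0.1]
grip_width: 0.0135
shift mm [-0.3  0.9 -1.3] turn deg [-0.   0.  -0.1]
pos [ 0.4751 -0.0122  0.3457] ori [-180.     0.   103.9] j [ 0.32  0.19 -0.44  0.   -0.95 -1.65] F [0.3 0.8 0.1] t 3.9 g 0.0135
```

View pics/s2.png

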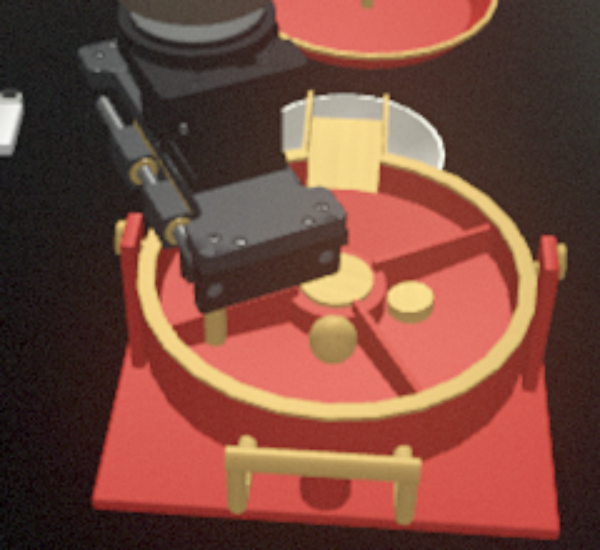

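The post is held (13.5 mm). I start the arc with a short ramped test.

```bash

python3 -m pendant '[{"xyz":[-1.36,0.01,0],"turn":[0,0,-1]},{"xyz":[-2.72,0.05,0],"turn":[0,0,-2]},{"xyz":[-4.08,0.11,0],"turn":[0,0,-3]},{"xyz":[-5.44,0.19,0],"turn":[0,0,-4]},{"xyz":[-5.44,0.19,0],"turn":[0,0,-4]},{"xyz":[-5.44,0.19,0],"turn":[0,0,-4]},{"xyz":[-4.08,0.11,0],"turn":[0,0,-3]},{"xyz":[-2.72,0.05,0],"turn":[0,0,-2]},{"xyz":[-1.36,0.01,0],"turn":[0,0,-1]},{"xyz":[0,0,0],"turn":[0,0,0]}]'
cat >> h.py <<'E'
def arc(cx=.551,cy=.0068):
    from cell import ctrl
    s=ctrl.sense();p=s["position"]; d=p[:2]-[cx,cy];th=np.degrees(np.arctan2(d[1],d[0]))
    yaw=np.degrees(s["orientation"][2]); print("theta",th.round(1),"r",np.hypot(*d).round(4),"yaw",yaw.round(1),"yaw-theta",((yaw-th)%360).round(1),"F",s["ft_force"].round(1),"M",s["moment"].round(2),"g",s["grip_width"],"j",s["joint_pos"].round(2),"z",p[2].round(4))
E
python3 -c "
from h import *
import cv2
from cell import ctrl
arc()
a=ctrl.get_image('side')['image'][:,:,::-1]; cv2.imwrite('pics/s3.png',cv2.resize(a[150:370,200:440],None,fx=2.5,fy=2.5))
a=ctrl.get_image('top')['image'][:,:,::-1]; cv2.imwrite('pics/t3.png',cv2.resize(a[130:350,180:500],None,fx=2.5,fy=2.5))
"
```

```text
time: 4.95
position: [0.4893, -0.0416, 0.3458]
orientation: [-3.141, 0.0, 2.232]
ft_force: [-0.7, -2.1, 0.2]
grip_width: 0.0135
theta -141.9 r 0.0785 yaw 127.9 yaw-theta 269.8 F [-0.7 -2.1  0.2] M [-0.47  0.12 -0.02] g 0.013534822993446268 j [ 0.25  0.21 -0.4   0.   -0.96 -1.16] z 0.3458
```

View pics/s3.png

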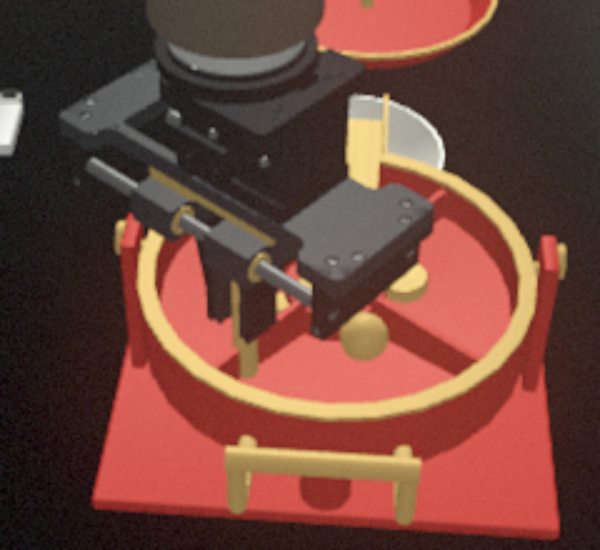

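View pics/t3.png

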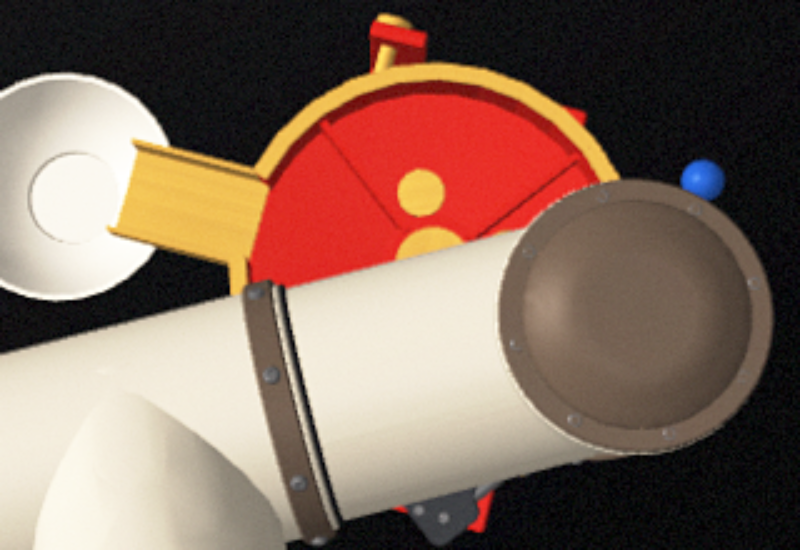

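The wheel follows with low forces, r is 78.5 mm and the sweets are in place. 173° remain.

```bash

python3 -m pendant '[{"xyz":[-1.36,0.01,0],"turn":[0,0,-1]},{"xyz":[-2.72,0.05,0],"turn":[0,0,-2]},{"xyz":[-4.08,0.11,0],"turn":[0,0,-3]},{"xyz":[-5.44,0.19,0],"turn":[0,0,-4]},{"xyz":[-5.44,0.19,0],"turn":[0,0,-4]},{"xyz":[-5.44,0.19,0],"turn":[0,0,-4]},{"xyz":[-5.44,0.19,0],"turn":[0,0,-4]},{"xyz":[-5.44,0.19,0],"turn":[0,0,-4]},{"xyz":[-5.44,0.19,0],"turn":[0,0,-4]},{"xyz":[-5.44,0.19,0],"turn":[0,0,-4]},{"xyz":[-5.44,0.19,0],"turn":[0,0,-4]},{"xyz":[-5.44,0.19,0],"turn":[0,0,-4]},{"xyz":[-5.44,0.19,0],"turn":[0,0,-4]},{"xyz":[-5.44,0.19,0],"turn":[0,0,-4]},{"xyz":[-5.44,0.19,0],"turn":[0,0,-4]},{"xyz":[-5.44,0.19,0],"turn":[0,0,-4]},{"xyz":[-5.44,0.19,0],"turn":[0,0,-4]},{"xyz":[-4.08,0.11,0],"turn":[0,0,-3]},{"xyz":[-2.72,0.05,0],"turn":[0,0,-2]},{"xyz":[-1.36,0.01,0],"turn":[0,0,-1]}]'
python3 -c "
from h import *
arc()
"
```

```text
time: 7.05
position: [0.5728, -0.0696, 0.346]
orientation: [-3.139, 0.0, -2.862]
ft_force: [0.8, -6.8, -0.2]
grip_width: 0.0139
theta -74.1 r 0.0794 yaw -164.0 yaw-theta 270.1 F [ 0.8 -6.8 -0.2] M [-2.04 -0.2  -0.02] g 0.013879349126130158 j [ 0.16  0.35 -0.2   0.   -1.02  0.12] z 0.346
```

```bash

python3 -m pendant '[{"xyz":[-1.36,-0.5,0],"turn":[0,0,-1]},{"xyz":[-2.72,-0.4,0],"turn":[0,0,-2]},{"xyz":[-4.08,0.11,0],"turn":[0,0,-3]},{"xyz":[-5.44,0.19,0],"turn":[0,0,-4]},{"xyz":[-5.44,0.19,0],"turn":[0,0,-4]},{"xyz":[-5.44,0.19,0],"turn":[0,0,-4]},{"xyz":[-5.44,0.19,0],"turn":[0,0,-4]},{"xyz":[-5.44,0.19,0],"turn":[0,0,-4]},{"xyz":[-5.44,0.19,0],"turn":[0,0,-4]},{"xyz":[-5.44,0.19,0],"turn":[0,0,-4]},{"xyz":[-5.44,0.19,0],"turn":[0,0,-4]},{"xyz":[-5.44,0.19,0],"turn":[0,0,-4]},{"xyz":[-5.44,0.19,0],"turn":[0,0,-4]},{"xyz":[-5.44,0.19,0],"turn":[0,0,-4]},{"xyz":[-5.44,0.19,0],"turn":[0,0,-4]},{"xyz":[-5.44,0.19,0],"turn":[0,0,-4]},{"xyz":[-5.44,0.19,0],"turn":[0,0,-4]},{"xyz":[-4.08,0.11,0],"turn":[0,0,-3]},{"xyz":[-2.72,0.05,0],"turn":[0,0,-2]},{"xyz":[-1.36,0.01,0],"turn":[0,0,-1]}]'
python3 -c "
from h import *
import cv2
from cell import ctrl
arc()
a=ctrl.get_image('side')['image'][:,:,::-1]; cv2.imwrite('pics/s4.png',cv2.resize(a[150:370,200:440],None,fx=2.5,fy=2.5))
a=ctrl.get_image('top')['image'][:,:,::-1]; cv2.imwrite('pics/t4.png',cv2.resize(a[130:350,180:500],None,fx=2.5,fy=2.5))
"
```

```text
time: 9.05
position: [0.6306, -0.002, 0.346]
orientation: [-3.134, 0.002, -1.675]
ft_force: [6.4, -1.6, -2.4]
grip_width: 0.0137
theta -6.3 r 0.0801 yaw -96.0 yaw-theta 270.4 F [ 6.4 -1.6 -2.4] M [-0.54 -1.77 -0.  ] g 0.013674796641264734 j [ 0.25  0.44 -0.06  0.   -1.06  1.21] z 0.346
```

View pics/s4.png

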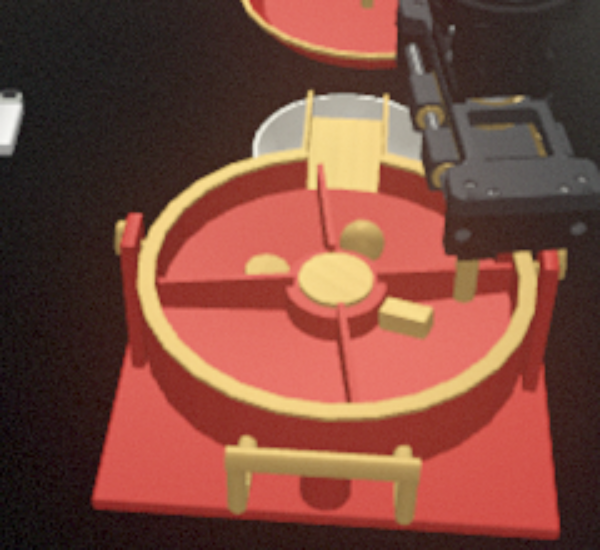

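View pics/t4.png

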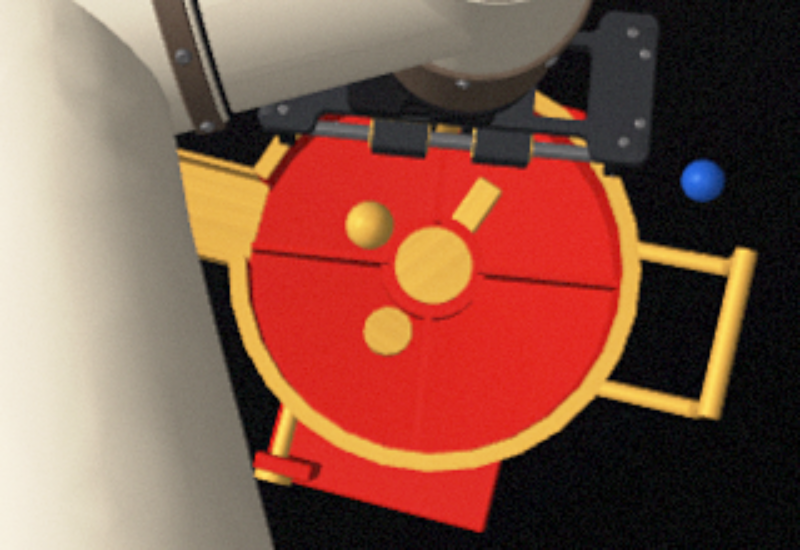

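All sweets are in place and the ball is entering the spout quadrant. I finish the last 37°.

```bash

python3 -m pendant '[{"xyz":[-1.36,-0.5,0],"turn":[0,0,-1]},{"xyz":[-2.72,-0.4,0],"turn":[0,0,-2]},{"xyz":[-4.08,0.11,0],"turn":[0,0,-3]},{"xyz":[-5.44,0.19,0],"turn":[0,0,-4]},{"xyz":[-5.44,0.19,0],"turn":[0,0,-4]},{"xyz":[-5.44,0.19,0],"turn":[0,0,-4]},{"xyz":[-5.44,0.19,0],"turn":[0,0,-4]},{"xyz":[-5.44,0.19,0],"turn":[0,0,-4]},{"xyz":[-5.44,0.19,0],"turn":[0,0,-4]},{"xyz":[-4.08,0.11,0],"turn":[0,0,-3]},{"xyz":[-2.72,0.05,0],"turn":[0,0,-2]},{"xyz":[-2,0.02,0],"turn":[0,0,-1.5]},{"xyz":[-1,0.01,0],"turn":[0,0,-0.7]},{"xyz":[0,0,0],"turn":[0,0,0]},{"xyz":[0,0,0],"turn":[0,0,0]},{"xyz":[0,0,0],"turn":[0,0,0]}]'
python3 -c "
from h import *
import cv2
from cell import ctrl
arc()
a=ctrl.get_image('side')['image'][:,:,::-1]; cv2.imwrite('pics/s5.png',cv2.resize(a[150:370,200:440],None,fx=2.5,fy=2.5))
a=ctrl.get_image('top')['image'][:,:,::-1]; cv2.imwrite('pics/t5.png',cv2.resize(a[130:350,180:500],None,fx=2.5,fy=2.5))
"
```

```text
time: 10.75
position: [0.6201, 0.0471, 0.346]
orientation: [-3.135, -0.001, -1.027]
ft_force: [4.5, 2.8, -0.8]
grip_width: 0.0139
theta 30.3 r 0.08 yaw -58.8 yaw-theta 270.9 F [ 4.5  2.8 -0.8] M [ 0.73 -1.28  0.04] g 0.0139041448787707 j [ 0.34  0.42 -0.09 -0.   -1.06  1.78] z 0.346
```

View pics/s5.png

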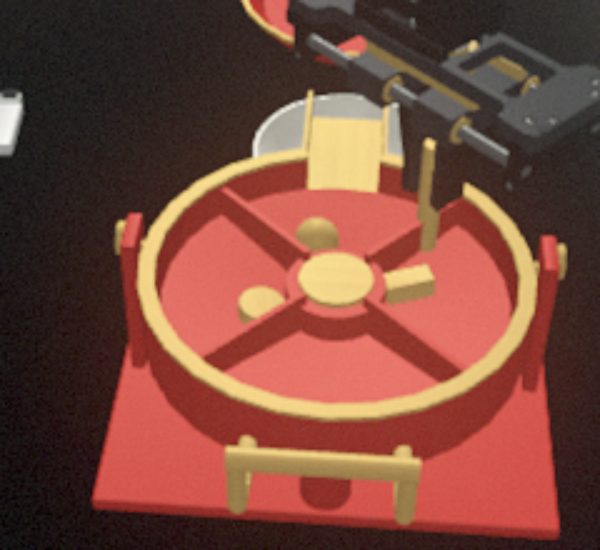

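View pics/t5.png

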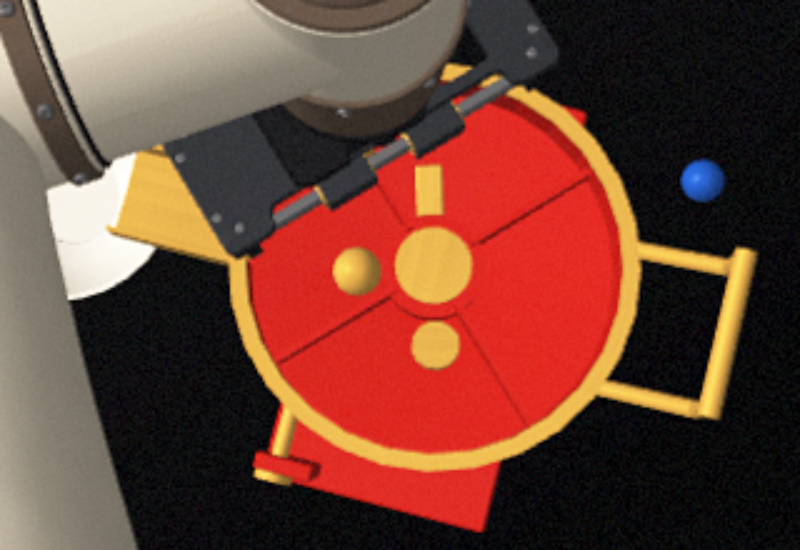

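The spout compartment is aligned to within about 2–3° and the ball lies in it, at crop (357,271). I release, rise and move to the bar.

```bash

python3 -m pendant '[{"xyz":[0,0,0],"turn":[0,0,0]},{"xyz":[0,0,0],"turn":[0,0,0]},{"xyz":[0,0,0],"turn":[0,0,0]},{"xyz":[0,0,0],"turn":[0,0,0]},{"xyz":[0,0,-15],"turn":[0,0,0]},{"xyz":[0,0,-30],"turn":[0,0,0]},{"xyz":[0,0,-35],"turn":[0,0,0]},{"xyz":[0,0,-20],"turn":[0,0,0]},{"xyz":[0,0,0],"turn":[0,0,7.6]},{"xyz":[0,0,0],"turn":[0,0,7.6]},{"xyz":[0,0,0],"turn":[0,0,7.6]},{"xyz":[0,0,0],"turn":[0,0,7.5]},{"xyz":[0,0,0],"turn":[0,0,7.5]},{"xyz":[0,0,0],"turn":[0,0,7.4]},{"xyz":[0,0,0],"turn":[0,0,0]},{"xyz":[0,0,0],"turn":[0,0,0]}]' 0.1
python3 -c "
from h import *
go(.5108,-.1528,.334,-104)
"
```

```text
time: 12.45
position: [0.6187, 0.0457, 0.4457]
orientation: [3.141, -0.0, -1.814]
ft_force: [-0.1, -0.6, 0.4]
grip_width: 0.0393
shift mm [218.7  56.8 111.7] turn deg [ 0. -0.  0.]
pos [0.6187 0.0457 0.4457] ori [ 180.   -0. -104.] j [ 0.33  0.35  0.06 -0.   -1.28  0.99] F [-0.1 -0.6  0.4] t 12.45 g 0.0393
```

```bash

python3 -m pendant '[{"xyz":[15,4,0],"turn":[0,0,0]},{"xyz":[30,8,0],"turn":[0,0,0]},{"xyz":[35,9,0],"turn":[0,0,0]},{"xyz":[35,9,0],"turn":[0,0,0]},{"xyz":[35,9,0],"turn":[0,0,0]},{"xyz":[35,9,0],"turn":[0,0,0]},{"xyz":[24,6,0],"turn":[0,0,0]},{"xyz":[9.7,2.8,0],"turn":[0,0,0]},{"xyz":[0,0,25],"turn":[0,0,0]},{"xyz":[0,0,30],"turn":[0,0,0]},{"xyz":[0,0,15],"turn":[0,0,0]},{"xyz":[0,0,0],"turn":[0,0,0]},{"xyz":[0,0,0],"turn":[0,0,0]}]'
python3 -c "
from h import *
import cv2
from cell import ctrl
go(.5108,-.1528,.334,-104)
a=ctrl.get_image('side')['image'][:,:,::-1]; cv2.imwrite('pics/s6.png',cv2.resize(a[150:370,200:440],None,fx=2.5,fy=2.5))
"
```

```text
time: 13.75
position: [0.5107, -0.1524, 0.3763]
orientation: [-3.141, -0.0, -1.816]
ft_force: [-0.5, 0.8, 0.3]
grip_width: 0.0391
shift mm [ 0.3 -0.2 42.3] turn deg [-0. -0. -0.]
pos [ 0.5107 -0.1524  0.3763] ori [-180.   -0. -104.] j [ 0.01  0.25 -0.26  0.   -1.06  1.31] F [-0.5  0.8  0.3] t 13.75 g 0.0391
```

View pics/s6.png

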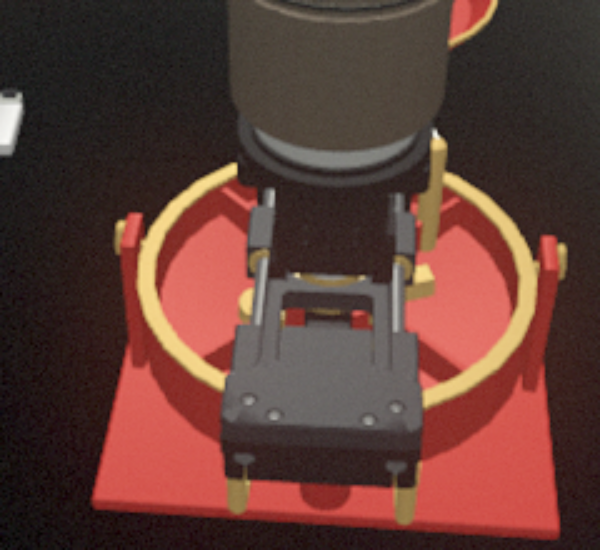

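The gripper is centred over the bar, so I go down and grip.

```bash

python3 -m pendant '[{"xyz":[0,0,15],"turn":[0,0,0]},{"xyz":[0,0,17],"turn":[0,0,0]},{"xyz":[0,0,10],"turn":[0,0,0]},{"xyz":[0,0,0],"turn":[0,0,0]}]'
python3 -m pendant '[{"xyz":[0,0,0],"turn":[0,0,0]},{"xyz":[0,0,0],"turn":[0,0,0]},{"xyz":[0,0,0],"turn":[0,0,0]},{"xyz":[0,0,0],"turn":[0,0,0]},{"xyz":[0,0,0],"turn":[0,0,0]},{"xyz":[0,0,0],"turn":[0,0,0]}]' 1 20
python3 - <<'E'
from h import *
go(.5108,-.1528,.334,-104)
p=None
for a in [0,.02,.06,.1,.14,.18,.22,.26,.3,.33,.36]:
    y=-225*np.cos(a)+60*np.sin(a);z=225*np.sin(a)+60*np.cos(a)
    if p is not None: print(a,"x",round(-(y-p[0]),1),"z",round(-(z-p[1]),1),"turn",np.degrees(a-pa).round(2))
    p=(y,z);pa=a
E
```

```text
time: 14.2
position: [0.5103, -0.1523, 0.3333]
orientation: [3.14, -0.0, -1.817]
ft_force: [-0.4, 0.1, 0.6]
grip_width: 0.0393
time: 14.8
position: [0.5105, -0.1524, 0.3342]
orientation: [-3.141, 0.0, -1.817]
ft_force: [-0.1, -0.2, 2.4]
grip_width: 0.0112
shift mm [ 0.3 -0.4  0.2] turn deg [-0.   0.  -0.1]
pos [ 0.5105 -0.1524  0.3342] ori [-180.     0.  -104.1] j [ 0.01  0.29 -0.32  0.   -0.96  1.31] F [-0.1 -0.2  2.4] t 14.8 g 0.0112
0.02 x -1.2 z -4.5 turn 1.15
0.06 x -2.8 z -8.9 turn 2.29
0.1 x -3.1 z -8.8 turn 2.29
0.14 x -3.5 z -8.6 turn 2.29
0.18 x -3.8 z -8.5 turn 2.29
0.22 x -4.1 z -8.3 turn 2.29
0.26 x -4.5 z -8.2 turn 2.29
0.3 x -4.8 z -8.0 turn 2.29
0.33 x -3.8 z -5.9 turn 1.72
0.36 x -4.0 z -5.7 turn 1.72
```

```bash

python3 -m pendant '[{"xyz":[-1.2,0,-4.5],"turn":[0,0,0]},{"xyz":[-2.8,0,-8.9],"turn":[0,0,0]},{"xyz":[-3.1,0,-8.8],"turn":[0,0,0]},{"xyz":[-3.5,0,-8.6],"turn":[0,0,0]},{"xyz":[-3.8,0,-8.5],"turn":[0,0,0]},{"xyz":[-4.1,0,-8.3],"turn":[0,0,0]},{"xyz":[-4.5,0,-8.2],"turn":[0,0,0]},{"xyz":[-4.8,0,-8],"turn":[0,0,0]},{"xyz":[-3.8,0,-5.9],"turn":[0,0,0]},{"xyz":[-2.5,0,-3.5],"turn":[0,0,0]},{"xyz":[0,0,0],"turn":[0,0,0]},{"xyz":[0,0,0],"turn":[0,0,0]},{"xyz":[0,0,0],"turn":[0,0,0]},{"xyz":[0,0,0],"turn":[0,0,0]},{"xyz":[0,0,0],"turn":[0,0,0]},{"xyz":[0,0,0],"turn":[0,0,0]},{"xyz":[0,0,0],"turn":[0,0,0]},{"xyz":[0,0,0],"turn":[0,0,0]}]'
python3 -c "
from h import *
import cv2
from cell import ctrl
go(.5108,-.1528,.334,-104)
a=ctrl.get_image('side')['image'][:,:,::-1]; cv2.imwrite('pics/s7.png',a)
a=ctrl.get_image('top')['image'][:,:,::-1]; cv2.imwrite('pics/t7.png',a)
"
```

```text
time: 16.6
position: [0.5188, -0.1198, 0.4081]
orientation: [-3.14, -0.001, -1.817]
ft_force: [1.4, -5.9, 1.3]
grip_width: 0.0113
shift mm [33.8 -0.1 74.2] turn deg [-0.1 -0.1 -0.1]
pos [ 0.5188 -0.1198  0.4081] ori [-1.799e+02 -1.000e-01 -1.041e+02] j [ 0.08  0.22 -0.21  0.   -1.13  1.25] F [ 1.4 -5.9  1.3] t 16.6 g 0.0113
```

View pics/s7.png

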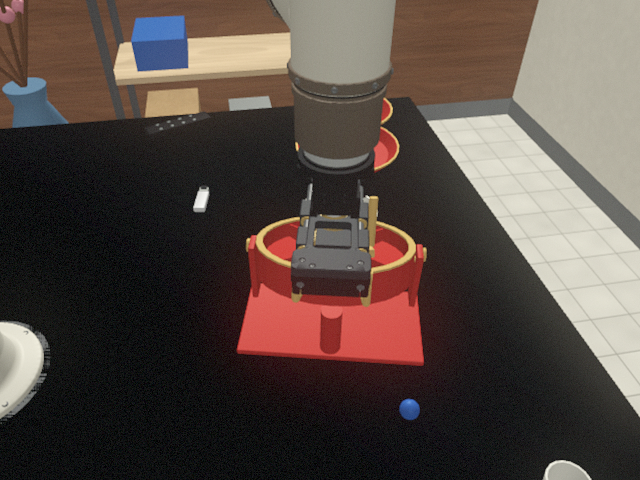

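View pics/t7.png

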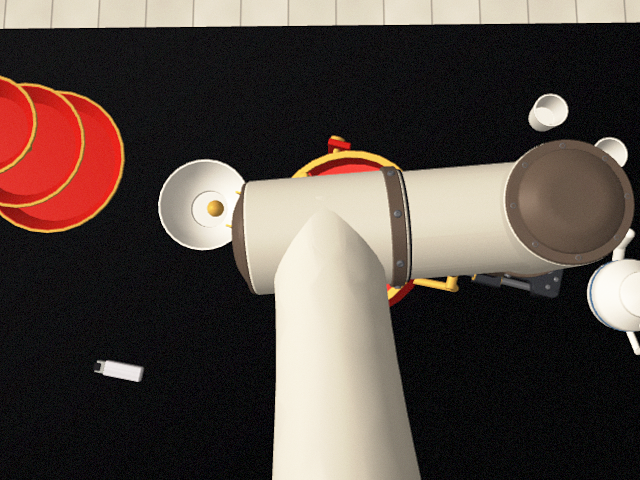

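The top view shows the ball in the bowl at (215,208). Now I lower the bar along the reverse arc.

```bash

python3 -m pendant '[{"xyz":[2.5,0,3.5],"turn":[0,0,0]},{"xyz":[3.8,0,5.9],"turn":[0,0,0]},{"xyz":[4.8,0,8],"turn":[0,0,0]},{"xyz":[4.5,0,8.2],"turn":[0,0,0]},{"xyz":[4.1,0,8.3],"turn":[0,0,0]},{"xyz":[3.8,0,8.5],"turn":[0,0,0]},{"xyz":[3.5,0,8.6],"turn":[0,0,0]},{"xyz":[3.1,0,8.8],"turn":[0,0,0]},{"xyz":[1.7,0,5.5],"turn":[0,0,0]},{"xyz":[1.1,0,3.4],"turn":[0,0,0]},{"xyz":[0.8,0,3],"turn":[0,0,0]},{"xyz":[0.4,0,1.5],"turn":[0,0,0]},{"xyz":[0,0,0],"turn":[0,0,0]},{"xyz":[0,0,0],"turn":[0,0,0]}]'
python3 -c "
from h import *
go(.5108,-.1528,.334,-104)"
```

```text
time: 18.1
position: [0.5104, -0.1523, 0.3343]
orientation: [-3.141, 0.0, -1.817]
ft_force: [0.5, -2.9, 4.9]
grip_width: 0.011
shift mm [ 0.4 -0.5  0.3] turn deg [-0.   0.  -0.1]
pos [ 0.5104 -0.1523  0.3343] ori [-180.     0.  -104.1] j [ 0.01  0.29 -0.32  0.   -0.96  1.31] F [ 0.5 -2.9  4.9] t 18.1 g 0.011
```

Back at the level pose. Release and go straight up, clear of everything.

```bash

python3 -m pendant '[{"xyz":[0,0,0],"turn":[0,0,0]},{"xyz":[0,0,0],"turn":[0,0,0]},{"xyz":[0,0,0],"turn":[0,0,0]},{"xyz":[0,0,0],"turn":[0,0,0]},{"xyz":[0,0,-15],"turn":[0,0,0]},{"xyz":[0,0,-30],"turn":[0,0,0]},{"xyz":[0,0,-40],"turn":[0,0,0]},{"xyz":[0,0,-40],"turn":[0,0,0]},{"xyz":[10,0,-20],"turn":[0,0,0]},{"xyz":[30,0,0],"turn":[0,0,0]},{"xyz":[40,0,0],"turn":[0,0,0]},{"xyz":[40,0,0],"turn":[0,0,0]},{"xyz":[40,0,0],"turn":[0,0,0]},{"xyz":[40,0,0],"turn":[0,0,0]},{"xyz":[20,0,0],"turn":[0,0,0]},{"xyz":[0,0,0],"turn":[0,0,0]},{"xyz":[0,0,0],"turn":[0,0,0]},{"xyz":[0,0,0],"turn":[0,0,0]}]' 0.1
python3 -c "
from h import *
import cv2
from cell import ctrl
go(.5108,-.1528,.334,-104)
a=ctrl.get_image('side')['image'][:,:,::-1]; cv2.imwrite('pics/s8.png',a)
a=ctrl.get_image('top')['image'][:,:,::-1]; cv2.imwrite('pics/t8.png',a)
"
```

```text
time: 19.9
position: [0.457, -0.365, 0.4786]
orientation: [3.141, 0.0, -1.816]
ft_force: [0.5, 0.0, 0.3]
grip_width: 0.0393
shift mm [-218.8   -0.7  144.7] turn deg [ 0.  0. -0.]
pos [ 0.457  -0.365   0.4786] ori [ 180.    0. -104.] j [-0.4   0.27  0.03 -0.   -1.33  1.72] F [0.5 0.  0.3] t 19.9 g 0.0393
```

View pics/s8.png

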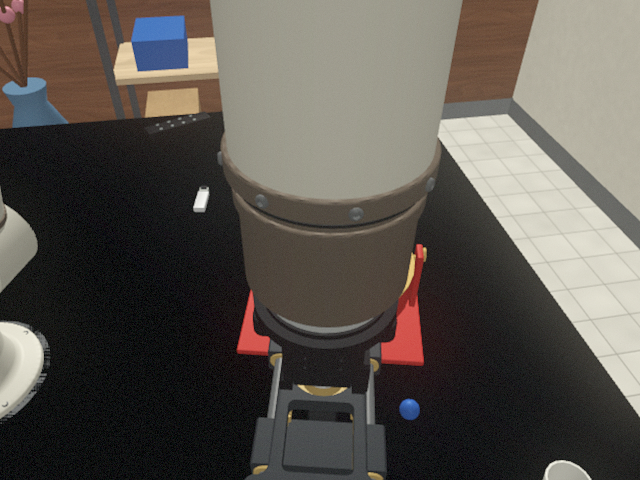

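View pics/t8.png

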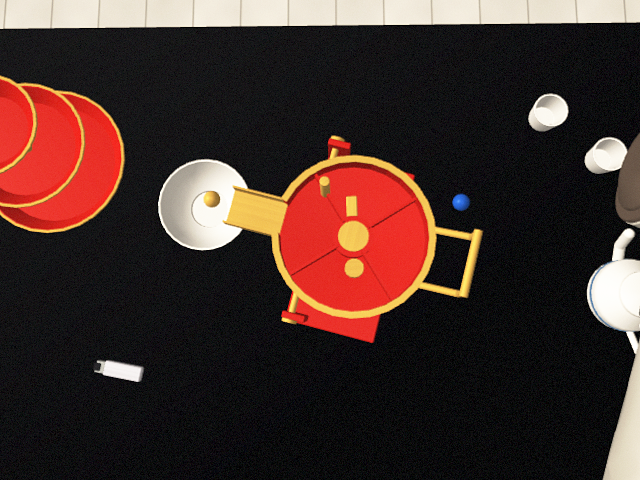

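The ball is in the bowl (211,199). The block (351,206) and coin (354,268) are in the wheel, and the bar is at its original level pixels, (478,230) to (464,296). The arm is clear.

```bash
python3 -c "
from cell import ctrl
print(ctrl.finish_job())"
```

```text
the job is handed in; nothing more can be done
None
```

The round sweet is in the white bowl, and I handed the job in at about 20 s of the 58 s allowed; no verdict was reported.

- **Turning:** I gripped the post lightly (5 N) and turned the wheel about 197° anticlockwise at roughly 0.05 m/s. The sweet's compartment ended 2–3° short of centred on the spout, and all three sweets were still in place.
- **Tipping:** I lifted the bar to about 0.35 rad. The round sweet rolled down the spout into the bowl. I then lowered the bar, let go and backed away.

**Last checks:** The final top picture shows:
- the round sweet is in the bowl;
- the block and disc are near the hub of the wheel;
- the bar is back at its original level position;
- the arm is clear, with its force reading near zero.

The arm blocked the side camera's view of the carousel in that last check, so it rests on the top view alone. The only disagreement along the way was a radial pull of 5–7 N on the post while turning. That fits an error of 1–2 mm in my measured wheel axis.

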